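# Mount the macro lens on the finds camera and lock its collar

## Task

Get the finds camera ready: draw the macro lens out from under the riser shelf, lay it upright on its foot in the lens support, and slide it up gently until its rear face sits flush against the camera's mount. Then swing the orange lever of the lock collar fully over from the open side (white mark) to the red locked mark, and let go. Leave the jug, the bowl, the scale bar and the brush as they are.

Things in the scene. Friction and masses are not known exactly. Their poses are not given: they have to be found in the camera images.
- lens: black macro lens, 165 mm long, about 0.6 kg, lying along its y axis on a flat foot (48 wide x 64 long x 10 mm). Origin: centre of the foot's underside; z up, +y to the rear (mount) end. Axis 62 mm above the origin. Along y: steel neck, 52 mm diameter, +78 to +62; barrel, 60 mm diameter, +62 to -48 (grip here); hood, 70 mm diameter, -48 to -87. Weight centred near the origin
- lens_rear (a point): centre of the lens's rear face, on its axis (lens y = +78 mm); axes as the lens. Above and below it a bayonet lug, 20 mm wide and 5 mm thick, reaches 34 mm from the axis. At the start the lens's front lies under the riser; only its last 85 to 100 mm, this end, stick out
- station: camera station, fixed. Origin: on the bench under the mount face; z up, +y from the mount into the camera, so the lens comes on from -y. Base plate x +-75, y -170 to +205, 12 mm thick. Camera body x +-61 (screen to x -73), y 22 to 172, top at 162 mm; handle on it, y 67 to 168, up to 194 mm
- support (a point): middle of the top of the flat lens bed on the station, where the lens's foot stands when home: 30 mm above the bench, station y -78; bed x +-45, y -165 to -20. Beside the barrel stand two guide cheeks, y -62 to -24 of the station, inner faces 66 mm apart, with lips flaring out from 85 to 103 mm above the bench; fingers do not fit between barrel and cheeks
- mount (a point): centre of the camera's steel mount face, on its axis, 92 mm above the bench; axes as the station. With the lens home, lens_rear coincides with it and the lens's axes agree with the station's
- collar (a joint): angle of the captive collar round the mount: 0 = open (lever at the white mark, leaning 0.65 rad to station -x), 1.3 = locked stop (red mark, 0.65 rad to +x). Turns over the top, about 2 N at the lever, stays where left. Steel ring, 96 mm outside, 76 inside, station y -13 to +10; two inner lugs, 30 mm from the axis, let the lens's lugs by below 0.6 rad and then catch behind them
- lever_tip (a point): outer end, on the centre line, of the collar's orange lever: 86 mm from the mount axis, station y -5. The lever stands out radially from the collar (48 mm from the axis) to here, 14 mm wide along its swing, 12 mm thick along y. Behind the collar a fixed black ring, 108 mm diameter, y 12 to 22, bears the white and red marks
- riser: low plywood riser shelf, fixed. Origin: on the bench under its centre. Board 320 (x) x 240 mm (y), underside 122 mm and top 140 mm above the bench; side walls at x = +-150 mm, 16 mm thick; open at both y ends. Front edge at y = +120; the lens lies under it, rear towards +y. Cardboard trays on top reach 230 mm above the bench
- jug: terracotta jug, 120 mm high, 80 mm diameter, standing on one side of the lens support; origin at the centre of its base
- bowl: white bowl, 90 mm across the rim, 50 mm high, standing on the other side of the lens support; origin at the centre of its base
- scale_bar: black and white photo scale bar, 160 (y) x 28 x 12 mm, lying beside the lens; origin at the centre of its underside
- brush: finds brush, about 150 mm long, lying along its x axis on the other side of the lens; origin under its middle

How it is judged:
By the outcome, as a careful person would: the job done as asked, in the order asked, and still so for the second after the job is handed in, with the robot touching nothing.
It also fails if it takes over 58 s, if anything falls off the work surface, if the arm or the gripper's body presses on something with over 40 N, if the wrist force passes 120 N, or if a joint passes its speed limit or range.

## Robot

A 6-joint arm with a two-finger parallel gripper is mounted at the origin on the work surface. World frame = base frame: x ahead of the robot, y to its left, z up, the work surface at z = 0. Lengths are in m, angles in rad, forces in N, time in s.
With the tool pointing down it reaches from about 0.325 to 0.75 m from the base axis. Payload 7.6 kg.
Tool frame: the origin (TCP) lies between the finger pads; the fingertips stand r.tcp_to_tips ahead of it and the grasp point (between the pads) is the TCP (r.tcp_to_tips is the distance from the TCP to the fingertips, in m); z points along the fingers, y is the line along which they close (so a half turn about z gives the same grasp; the last joint's range is limited). The gripper opens to 85 mm and grips with 20 to 120 N. Pads are 22 mm wide; open, the fingers measure 114 mm over their backs; the gripper's body (76 mm by 85 mm) begins 54 mm behind the grasp point. The pads swing forward as they close: fully open they stand 13 mm farther back than shut.
Start: joints at [-1.223, 0.052, 1.401, -0, 1.689, -0.07], TCP at [0.213, -0.48, 0.25] pointing down, gripper open.
Joint ranges: [-2.9, 2.9], [-0.91, 2.17], [0.12, 2.37], [-1.06, 4.2], [0.26, 2.73], [-2.93, 2.93]. Speed limits (rad/s): [2.57, 2.57, 3.01, 3.14, 3.14, 3.14].

## Interface

Orientations are given as a unit quaternion [x, y, z, w].
In Python, from rig import r gives the robot as it stands. The module is installed in compiled form; this text tells all that it offers.
- The arm moves only by the tool move_arm, never from a script. Its argument "increments" is a list of rows, each a list of 2 entries, a list of its own where there are three numbers: the shift along the tool's x, y, z in m, then the turn, a rotation vector about the tool's x, y, z in degrees. A call has 1 to 10 rows; each row is the pose to reach, as a shift and turn from the pose commanded when the call began, along the tool's axes at that moment; what a row does not reach only later rows make up. A row lasts 1/8 s, in which the tool goes at most 62.5 mm and 10.7 degrees, less where a joint would pass 70% of its speed; a pose out of reach is approached as far as the arm can. A call with a gripper value outside its range is refused whole. "fingers" is the gripper's target within -1 to 1 (fully open at 1, half-way at 0, shut at -1), set as the call begins (left out, the last holds). The fingers move at their own pace and stop on an object; "grip_force" is the grip in N (left out, the last holds). Time passes only in rows, so rows that repeat a pose let the fingers close. It gives the time, the measured TCP pose, the force, the opening and the grip force at its end, in the units of the state.
- r.read_state(): the state, without advancing time (a new reading comes with each control period).
- r.get_image(name): name is "scene" or "top" or "wrist"; returns a dict with "img" (400x640x3 uint8, blue, green, red), "K" (3x3 intrinsics, pixels), "rvec" (rotation vector, rad) and "tvec" (3), from world to camera coordinates, as OpenCV has them; the wrist camera has in their place "mount" (4x4, takes a point from camera to tool coordinates, whose origin is the TCP and whose axes are the flange's). Camera axes: x right, y down, z forward; pixel columns grow to the right and rows downward; lengths in m; the calibration is good to about 2 mm. A picture is of the moment at which its call begins: read the wrist's pose just before it. There is no depth.
- r.sign_off(): hands the job in; it is judged then, once.
The state is a dict: "t": time; "joints": joint angles; "joint_velocities": joint speeds; "joint_efforts": joint torques, N m; "eef_pos": TCP position; "ee_rot": TCP orientation; "contact_force": force on the tool from outside, world axes, zero at the start; "wrist_torque": the same for the moment, N m; "width": opening from 0.0 (shut) to 1.0 (fully open); "grasp_force": force on a finger pad.
Only numpy, scipy, OpenCV 4.12 (cv2) and the standard library are available. Lean on these libraries where they do the work, as an engineer would, in place of code of your own. Each camera call takes 0.05 s, during which the arm holds its last target. There are 200 camera calls.

## Working session

There is one attempt and no reset: what is moved stays moved. The work goes in short steps, Python scripts to look and compute and a tool call to move; the robot and the scene stay as the last step left them, time stands still between calls to the robot, and variables do not carry over. Pictures are saved under pics/ and viewed, at most 10 in all, crops included, and the job is handed in when it is done.

Besides the shell and the picture viewer there is one more tool, called after ">>>" as name([rows], argument=value, ...), one row to a line, values as JSON. move_arm: Moves the arm, as the interface text tells. Its arguments: {"type":"object","properties":{"increments":{"type":"array"},"fingers":{"type":"number"},"grip_force":{"type":"number"}},"required":["increments"]}

```bash
mkdir -p pics; cat > h.py <<'E'
import numpy as np, cv2
from scipy.spatial.transform import Rotation as R
from rig import r
def cam(name):
    s=r.read_state(); d=r.get_image(name)
    if 'mount' in d:
        T=np.eye(4); T[:3,:3]=R.from_quat(s['ee_rot']).as_matrix(); T[:3,3]=s['eef_pos']
        M=np.linalg.inv(T@np.array(d['mount'])); d['rvec']=cv2.Rodrigues(M[:3,:3])[0]; d['tvec']=M[:3,3]
    return d
def ray(d,px,z):
    "world point on plane z"
    Rm=cv2.Rodrigues(np.array(d['rvec'],float))[0]; t=np.array(d['tvec'],float).ravel()
    c=-Rm.T@t; v=Rm.T@np.linalg.inv(d['K'])@np.array([px[0],px[1],1.]); return c+v*(z-c[2])/v[2]
def proj(d,P):
    return cv2.projectPoints(np.array(P,float).reshape(-1,3),np.array(d['rvec'],float),np.array(d['tvec'],float),np.array(d['K'],float),None)[0].reshape(-1,2)
E
python3 - <<'E'
from h import *
import pickle
for n in ('scene','top'):
    d=cam(n); pickle.dump(d,open(n+'.pkl','wb')); cv2.imwrite(f'pics/{n}0.png',cv2.resize(d['img'],(800,500),interpolation=cv2.INTER_CUBIC))
print(r.read_state(), r.tcp_to_tips)
E
```

```text
{'t': 0.1, 'joints': array([-1.22329776e+00,  5.28185368e-02,  1.40162029e+00,  1.96226781e-05,
        1.68858335e+00, -7.02616594e-02]), 'joint_velocities': array([ 0.000508  , -0.00132659, -0.00257309,  0.00111352,  0.00078444,
        0.00109704]), 'joint_efforts': array([ 1.46078324e-03, -3.82581711e+01, -3.60985422e+01, -1.04758865e-04,
        4.75754641e-03, -1.92290787e-05]), 'eef_pos': array([ 0.21296405, -0.47960953,  0.24953466]), 'ee_rot': array([ 9.78263265e-01,  2.07365554e-01, -8.91117778e-05, -7.09254317e-04]), 'contact_force': array([0.15272878, 0.57804853, 0.20871137]), 'wrist_torque': array([ 0.03985718,  0.0163599 , -0.04179389]), 'grasp_force': 0.0, 'width': 1.000603785011889} 0.019
```

View pics/top0.png

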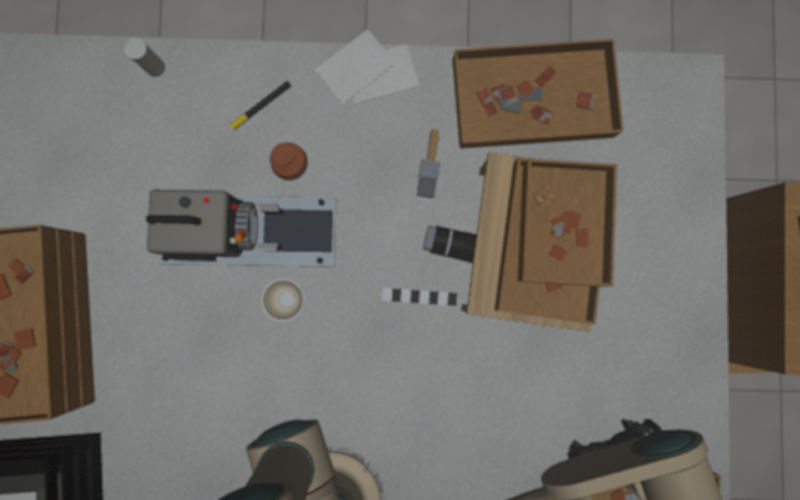

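View pics/scene0.png

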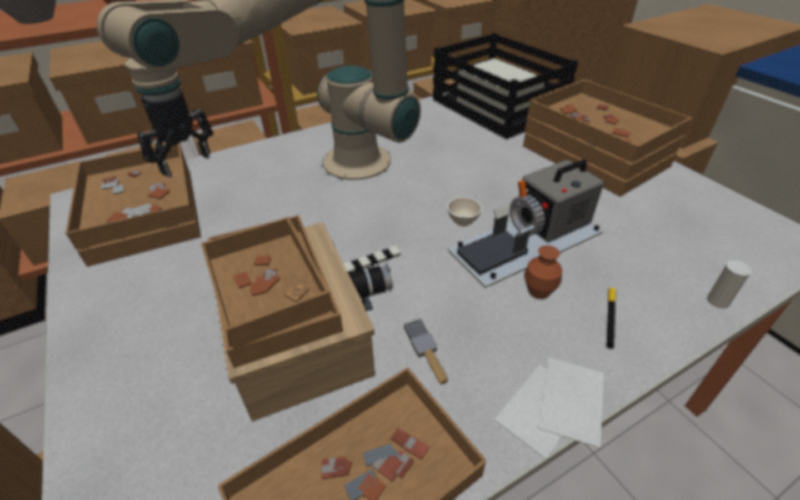

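The top view shows the station at the left (mount near px 240,228 of 800) and the lens rear at about (428,238), facing world +y. The scene view agrees with that. I'll enlarge the top view to measure.

```bash
python3 - <<'E'
from h import *
import pickle
d=pickle.load(open('top.pkl','rb'))
cv2.imwrite('pics/c1.png',cv2.resize(d['img'][110:260,110:410],None,fx=2.66667,fy=2.66667,interpolation=cv2.INTER_CUBIC))
f=lambda x,y,z:print((x,y),z,ray(d,(x*.8,y*.8),z).round(4))
for p,z in [((335,197),.012),((335,265),.012),((160,264),.012),((425,238),.062),((484,153),.14),((469,315),.14),((518,158),.14),((497,318),.14),((288,160),.12),((283,300),.05),((383,295),.012),((240,237),.16)]: f(*p,z)
E
```

```text
(335, 197) 0.012 [0.6491 0.0103 0.012 ]
(335, 265) 0.012 [0.5016 0.005  0.012 ]
(160, 264) 0.012 [0.4928 0.3801 0.012 ]
(425, 238) 0.062 [ 0.561  -0.1839  0.062 ]
(484, 153) 0.14 [ 0.7239 -0.2902  0.14  ]
(469, 315) 0.14 [ 0.4081 -0.267   0.14  ]
(518, 158) 0.14 [ 0.7161 -0.3569  0.14  ]
(497, 318) 0.14 [ 0.4039 -0.3208  0.14  ]
(288, 160) 0.12 [0.7028 0.0955 0.12  ]
(283, 300) 0.05 [0.4244 0.1065 0.05  ]
(383, 295) 0.012 [ 0.4403 -0.1001  0.012 ]
(240, 237) 0.16 [0.5433 0.1726 0.16  ]
```

View pics/c1.png

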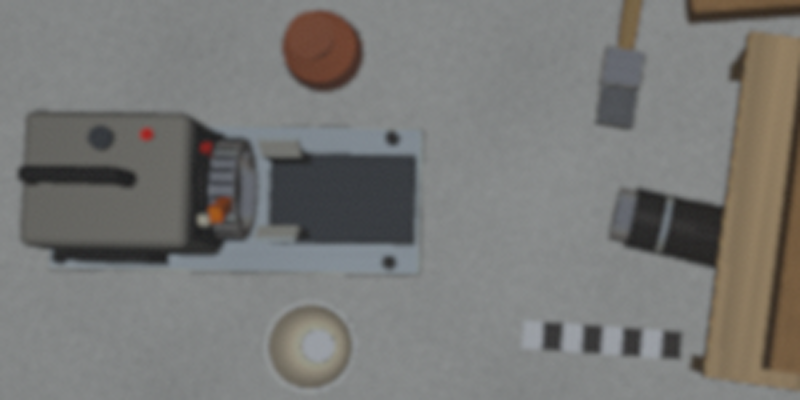

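```bash
cat >> h.py <<'E'
def inc(p,yaw,pitch=0):
    "increment for TCP at p, pointing down, tool x at world angle yaw"
    s=r.read_state(); R0=R.from_quat(s['ee_rot'])
    T=R.from_euler('z',yaw)*R.from_euler('x',np.pi)
    print('shift',(R0.inv().apply(np.array(p)-s['eef_pos'])).round(4),'turn',np.degrees((R0.inv()*T).as_rotvec()).round(2),'t',round(s['t'],2))
E
python3 - <<'E'
from h import *
d=cam('wrist'); print(np.array(d['mount']).round(3),d['K'])
inc((.55,-.10,.33),1.37); inc((.213,-.48,.33),.418)
E
```

```text
[[ 0.    -0.951 -0.309  0.079]
 [ 1.     0.     0.    -0.001]
 [-0.    -0.309  0.951 -0.123]
 [ 0.     0.     0.     1.   ]] [[339.89848415   0.         326.84290714]
 [  0.         339.89848415 198.56218864]
 [  0.           0.           1.        ]]
shift [ 0.4621 -0.2103 -0.08  ] turn [-6.000e-02 -4.000e-02 -5.456e+01] t 0.15
shift [-0.0001  0.0003 -0.0803] turn [-0.07 -0.01 -0.01] t 0.15
```

>>> move_arm([
  [[0,0,-0.06],[0,0,0]],
  [[0.0,0,-0.08],[0,0,-8]],
  [[0.462,-0.21,-0.08],[0,0,-54.6]],
  [[0.462,-0.21,-0.08],[0,0,-54.6]],
  [[0.462,-0.21,-0.08],[0,0,-54.6]],
  [[0.462,-0.21,-0.08],[0,0,-54.6]],
  [[0.462,-0.21,-0.08],[0,0,-54.6]],
  [[0.462,-0.21,-0.08],[0,0,-54.6]],
  [[0.462,-0.21,-0.08],[0,0,-54.6]],
  [[0.462,-0.21,-0.08],[0,0,-54.6]],
])

```text
t: 1.4
eef_pos: [0.5461, -0.1043, 0.3301]
ee_rot: [0.774, 0.633, -0.0, 0.0]
contact_force: [0.9, -1.5, -0.3]
width: 0.999
grasp_force: 0.0
```

```bash
python3 - <<'E'
from h import *
import pickle
for i in range(4): d=cam('wrist')
print(r.read_state()['joint_velocities'].round(3))
pickle.dump(d,open('w1.pkl','wb')); cv2.imwrite('pics/w1.png',cv2.resize(d['img'],(800,500),interpolation=cv2.INTER_CUBIC))
E
```

```text
[-0.046 -0.03   0.012 -0.005  0.    -0.005]
```

View pics/w1.png

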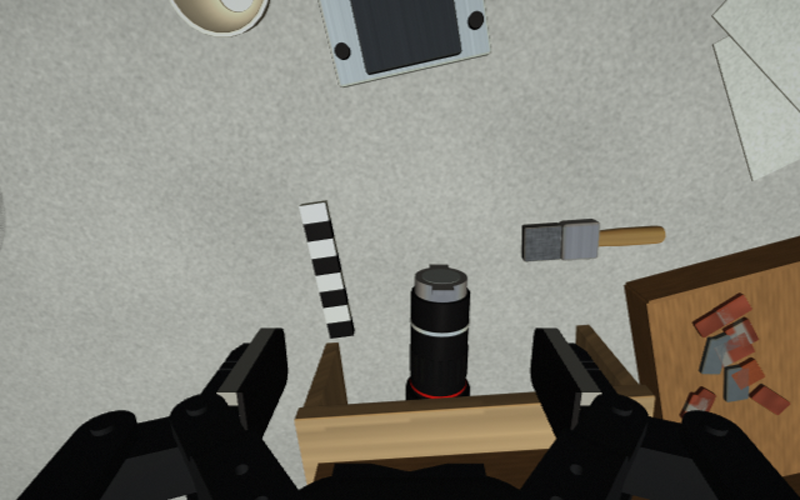

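The wrist view shows the lens at px (440,270) down to the red hood band at row 392, with the riser edge just below. The scale bar and brush are well clear on either side. I'll enlarge the lens.

```bash
python3 - <<'E'
import pickle,cv2
d=pickle.load(open('w1.pkl','rb'))
cv2.imwrite('pics/c2.png',cv2.resize(d['img'][205:325,310:400],None,fx=5,fy=5,interpolation=cv2.INTER_CUBIC))
E
```

```text
(no output)
```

View pics/c2.png

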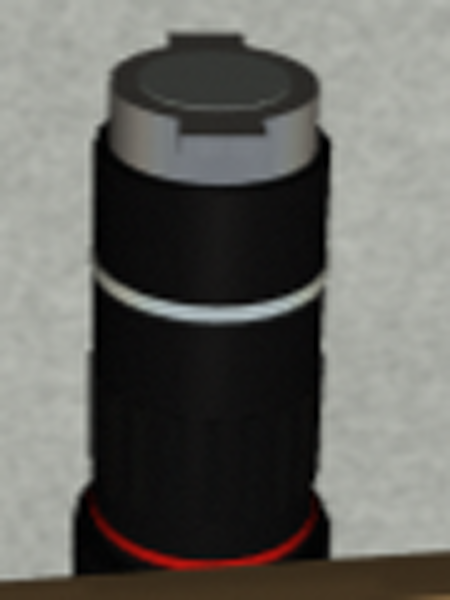

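The crop shows the rear face ellipse centred near (214,80) in the crop, with lugs at (205,34) and (221,122). The barrel edges are columns 94–329 at row 200 and 90–318 at row 450. I'll fit the pose to these.

```bash
cat > fit.py <<'E'
from h import *
import pickle
from scipy.optimize import least_squares
d=pickle.load(open('w1.pkl','rb'))
def L(P,q): 
    c,s=np.cos(q[2]),np.sin(q[2]); P=np.array(P,float)
    return P@np.array([[c,s,0],[-s,c,0],[0,0,1]])+[q[0],q[1],0]
a=np.linspace(0,2*np.pi,181)
def cyl(rad,ys): return np.array([[rad*np.cos(t),y,.062+rad*np.sin(t)] for y in ys for t in a])
to=lambda uv:(np.array(uv)-[310,205])*5+2
def res(q):
    f=to(proj(d,L(cyl(.026,[.078]),q)))
    o=[f[:,0].min()-109,f[:,0].max()-320]
    t=to(proj(d,L([[0,.078,.096],[0,.078,.028]],q))); o+=[t[0,0]-221.5,t[1,0]-205,t[0,1]-122,t[1,1]-34]
    for y0,l,rr in [(200,94,329),(450,90,318)]:
        # silhouettes per axial line
        ys=np.array([-.048,.062]); pts=to(proj(d,L(cyl(.03,ys),q))).reshape(2,181,2)
        k=(y0-pts[0,:,1])/(pts[1,:,1]-pts[0,:,1]); u=pts[0,:,0]+k*(pts[1,:,0]-pts[0,:,0]); o+=[u.min()-l,u.max()-rr]
    return o
s=least_squares(res,[.565,-.26,-.2]); print(s.x.round(4),np.array(res(s.x)).round(1), L([[0,.078,0]],s.x).round(4))
E
python3 fit.py; python3 - <<'E'
from h import *
import pickle
d=pickle.load(open('w1.pkl','rb'))
for p,z in [((340,87),.012),((490,52),.012),((365,74),.03),((461,50),.03),((298,416),.14),((655,395),.14),((302,203),.012),((342,338),.012)]: print(p,ray(d,np.array(p)*.8,z).round(4))
E
```

```text
[ 0.5465 -0.2591 -0.1968] [-1.1 -0.2  2.5 -0.6  6.6 -7.5 -2.6  1.3  0.8 -0.3] [[ 0.5617 -0.1826  0.    ]]
(340, 87) [0.4997 0.0082 0.012 ]
(490, 52) [0.6467 0.0107 0.012 ]
(365, 74) [0.5276 0.0132 0.03  ]
(461, 50) [0.6176 0.016  0.03  ]
(298, 416) [ 0.4145 -0.2597  0.14  ]
(655, 395) [ 0.7256 -0.2987  0.14  ]
(302, 203) [ 0.4326 -0.0952  0.012 ]
(342, 338) [ 0.4351 -0.2594  0.012 ]
```

```bash
python3 - <<'E'
from h import *
inc((.57,.14,.33),1.6)
E
```

```text
shift [ 0.2453 -0.0241 -0.0006] turn [-9.000e-02  1.000e-02 -1.302e+01] t 1.6
```

>>> move_arm([
  [[0.245,-0.024,0],[0,0,-13]],
  [[0.245,-0.024,0],[0,0,-13]],
  [[0.245,-0.024,0],[0,0,-13]],
  [[0.245,-0.024,0],[0,0,-13]],
  [[0.245,-0.024,0],[0,0,-13]],
  [[0.245,-0.024,0],[0,0,-13]],
  [[0.245,-0.024,0],[0,0,-13]],
])

```text
t: 2.48
eef_pos: [0.5704, 0.1369, 0.3306]
ee_rot: [0.699, 0.716, 0.0, 0.0]
contact_force: [0.1, -0.6, -0.0]
width: 0.999
grasp_force: 0.0
```

```bash
python3 - <<'E'
from h import *
import pickle
for i in range(3): d=cam('wrist')
print(r.read_state()['eef_pos'])
pickle.dump(d,open('w2.pkl','wb')); cv2.imwrite('pics/w2.png',cv2.resize(d['img'][:,100:540],(660,600),interpolation=cv2.INTER_CUBIC))
inc((.5551,-.2160,.17),1.374)
inc((.5551,-.2160,.057),1.374)
E
```

```text
[0.57037561 0.13754229 0.33050809]
shift [-0.353  -0.0241  0.1606] turn [2.00e-02 1.00e-02 1.27e+01] t 2.62
shift [-0.353  -0.0242  0.2736] turn [2.00e-02 1.00e-02 1.27e+01] t 2.62
```

View pics/w2.png

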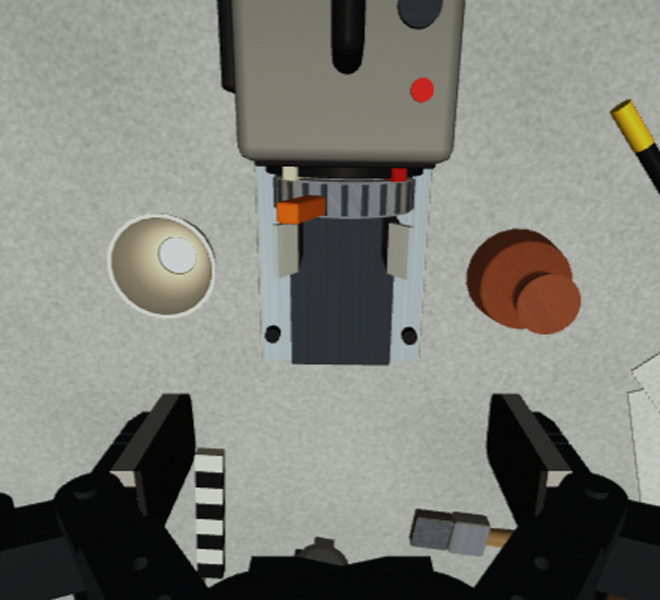

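The station is square in view: bed front edge at row 364 (columns 291–390), the orange lever at (300,208) leaning left, white mark left, red mark right. I'll enlarge once more for the fit.

```bash
python3 - <<'E'
import pickle,cv2
d=pickle.load(open('w2.pkl','rb'))
cv2.imwrite('pics/c3.png',cv2.resize(d['img'][105:250,260:400],None,fx=4,fy=4,interpolation=cv2.INTER_CUBIC))
E
```

```text
(no output)
```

View pics/c3.png

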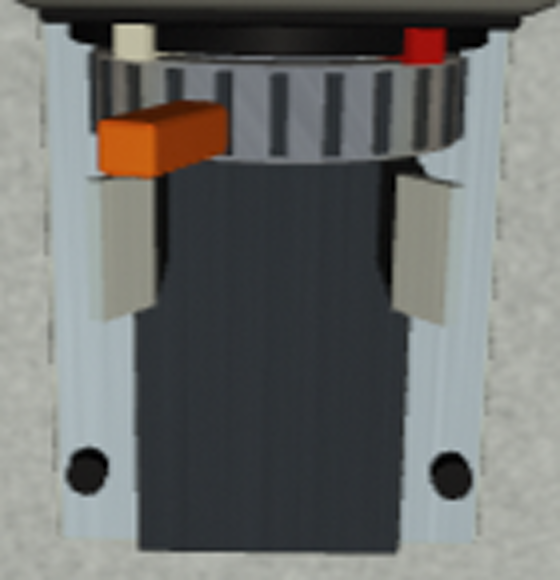

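>>> move_arm([
  [[-0.353,-0.024,0],[0,0,12.7]],
  [[-0.353,-0.024,0.0],[0,0,12.7]],
  [[-0.353,-0.024,0.0],[0,0,12.7]],
  [[-0.353,-0.024,0.05],[0,0,12.7]],
  [[-0.353,-0.024,0.1],[0,0,12.7]],
  [[-0.353,-0.024,0.16],[0,0,12.7]],
  [[-0.353,-0.024,0.16],[0,0,12.7]],
  [[-0.353,-0.024,0.16],[0,0,12.7]],
  [[-0.353,-0.024,0.16],[0,0,12.7]],
], fingers=1)

```text
t: 3.75
eef_pos: [0.5564, -0.2147, 0.1724]
ee_rot: [0.773, 0.635, 0.001, 0.001]
contact_force: [0.2, 0.5, 0.5]
width: 1.0
grasp_force: 0.0
```

The crop shows the bed front corners at (139,550) and (398,552), the base corners at (64,538) and (475,541), and the lever tip near (127,148). The cheek inner edges are near columns 155 and 394.

```bash
cat > fit2.py <<'E'
from h import *
import pickle
from scipy.optimize import least_squares
d=pickle.load(open('w2.pkl','rb'))
M=[-.045,-.165,.03],[.045,-.165,.03],[-.075,-.17,.012],[.075,-.17,.012],[-.086*np.sin(.65),-.005,.092+.086*np.cos(.65)],[-.033,-.062,.085],[-.033,-.024,.085],[.033,-.062,.085],[.033,-.024,.085]
O=np.array([(139,550),(398,552),(64,538),(475,541),(127,148),(156,303),(154,180),(393,308),(398,177)])
def f(q):
    c,s=np.cos(q[2]),np.sin(q[2]); P=np.array(M)@np.array([[c,s,0],[-s,c,0],[0,0,1]])+[q[0],q[1],0]
    return ((proj(d,P)-[260,105])*4+1.5-O)
s=least_squares(lambda q:f(q).ravel(),[.575,.178,.03],loss='soft_l1',f_scale=4); print(s.x.round(4)); print(f(s.x).round(0).tolist())
E
python3 fit2.py; python3 - <<'E'
from h import *
inc((.5551,-.2160,.057),1.374)
E
```

```text
[0.5722 0.1792 0.0098]
[[-1.0, 4.0], [3.0, 5.0], [-6.0, 5.0], [4.0, 8.0], [-87.0, -9.0], [2.0, 2.0], [2.0, -10.0], [-0.0, 1.0], [1.0, -3.0]]
shift [-0.0014 -0.0013  0.1154] turn [0.15 0.02 0.1 ] t 3.75
```

```bash
python3 - <<'E'
from h import *
import pickle
d=pickle.load(open('w2.pkl','rb'))
for p,z in [((42,25),.012),((64,538),.012),((507,35),.012),((475,541),.012),((137,320),.03),((139,550),.03),((410,320),.03),((398,552),.03),((156,303),.085),((154,180),.085),((393,308),.085),((398,177),.085),((135,60),.135),((425,62),.135),((278,160),.14)]: print(p,ray(d,np.array(p)/4-.375+[260,105],z).round(4))
E
```

```text
(42, 25) [0.4978 0.1875 0.012 ]
(64, 538) [0.5009 0.0105 0.012 ]
(507, 35) [0.6447 0.1881 0.012 ]
(475, 541) [0.6471 0.0128 0.012 ]
(137, 320) [0.5289 0.0968 0.03  ]
(139, 550) [0.5291 0.0151 0.03  ]
(410, 320) [0.6172 0.0989 0.03  ]
(398, 552) [0.6178 0.0164 0.03  ]
(156, 303) [0.5392 0.1175 0.085 ]
(154, 180) [0.5387 0.1522 0.085 ]
(393, 308) [0.6058 0.1177 0.085 ]
(398, 177) [0.6052 0.1546 0.085 ]
(135, 60) [0.5383 0.1885 0.135 ]
(425, 62) [0.6048 0.1897 0.135 ]
(278, 160) [0.5717 0.1672 0.14  ]
```

>>> move_arm([
  [[-0.001,-0.001,0.04],[0,0,0]],
  [[-0.001,-0.001,0.08],[0,0,0]],
  [[-0.001,-0.001,0.115],[0,0,0]],
  [[-0.001,-0.001,0.115],[0,0,0]],
  [[-0.001,-0.001,0.115],[0,0,0]],
])

```text
t: 4.38
eef_pos: [0.5564, -0.2157, 0.0588]
ee_rot: [0.772, 0.635, 0.001, 0.002]
contact_force: [-0.8, 0.1, 0.4]
width: 0.999
grasp_force: 0.0
```

>>> move_arm([
  [[0,0,0],[0,0,0]],
  [[0,0,0],[0,0,0]],
  [[0,0,0],[0,0,0]],
  [[0,0,0],[0,0,0]],
  [[0,0,0],[0,0,0]],
  [[0,0,0],[0,0,0]],
], fingers=-1, grip_force=40)

```text
t: 5.12
eef_pos: [0.5556, -0.2158, 0.0577]
ee_rot: [0.773, 0.635, 0.001, 0.001]
contact_force: [-2.2, 1.2, 6.7]
width: 0.689
grasp_force: 42.0
```

>>> move_arm([
  [[0.01,0,0],[0,0,0]],
  [[0.03,0,0],[0,0,0]],
  [[0.05,0,0],[0,0,0]],
  [[0.07,0,0],[0,0,0]],
  [[0.09,0,0],[0,0,0]],
  [[0.11,0,0],[0,0,0]],
  [[0.12,0,0],[0,0,0]],
  [[0.12,0,0],[0,0,0]],
])

```text
t: 6.12
eef_pos: [0.5789, -0.0981, 0.0576]
ee_rot: [0.772, 0.635, 0.0, 0.002]
contact_force: [-2.2, -3.5, 7.1]
width: 0.69
grasp_force: 43.3
```

>>> move_arm([
  [[0,0,0],[0,0,0]],
  [[0,0,0],[0,0,0]],
  [[0,0,0],[0,0,0]],
  [[-0.025,0,0],[0,0,0]],
  [[-0.049,0,0],[0,0,0]],
  [[-0.049,0,0],[0,0,0]],
  [[-0.049,0,0],[0,0,0]],
], fingers=1)

```text
t: 7.0
eef_pos: [0.5684, -0.1453, 0.0552]
ee_rot: [0.773, 0.635, 0.0, -0.0]
contact_force: [0.5, 0.2, 0.2]
width: 0.998
grasp_force: 0.0
```

>>> move_arm([
  [[0,0,0],[0,0,0]],
  [[0,0,0],[0,0,0]],
  [[0,0,0],[0,0,0]],
  [[0,0,0],[0,0,0]],
  [[0,0,0],[0,0,0]],
  [[0,0,0],[0,0,0]],
], fingers=-1, grip_force=60)

```text
t: 7.75
eef_pos: [0.5689, -0.1455, 0.0559]
ee_rot: [0.772, 0.635, 0.001, 0.0]
contact_force: [3.2, 4.0, 3.5]
width: 0.686
grasp_force: 65.4
```

```bash
python3 - <<'E'
from h import *
import pickle
d=cam('wrist'); pickle.dump(d,open('w3.pkl','wb')); cv2.imwrite('pics/w3.png',d['img'])
print(r.read_state()['contact_force'])
E
```

```text
[3.47047301 3.74218224 4.73481562]
```

View pics/w3.png

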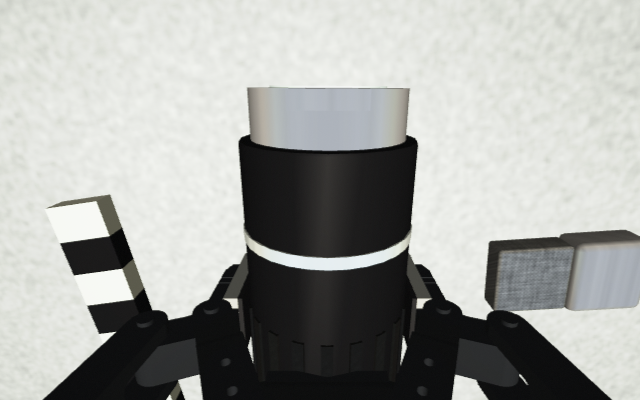

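The lens is centred between the pads and its rear edge is at row 88, so the TCP is about 1–2 mm behind the lens origin. Next I lift and carry it.

```bash
python3 - <<'E'
from h import *
inc((.5733,.053,.125),1.585)
E
```

```text
shift [ 0.1957 -0.034  -0.069 ] turn [  0.09  -0.02 -11.97] t 7.8
```

>>> move_arm([
  [[0,0,-0.012],[0,0,0]],
  [[0,0,-0.03],[0,0,0]],
  [[0,0,-0.05],[0,0,0]],
  [[0.03,-0.005,-0.069],[0,0,-2]],
  [[0.07,-0.012,-0.069],[0,0,-4.5]],
  [[0.11,-0.02,-0.069],[0,0,-7]],
  [[0.15,-0.027,-0.069],[0,0,-9.5]],
  [[0.18,-0.031,-0.069],[0,0,-11.5]],
  [[0.196,-0.034,-0.069],[0,0,-12]],
  [[0.196,-0.034,-0.069],[0,0,-12]],
])

```text
t: 9.05
eef_pos: [0.573, 0.0534, 0.1248]
ee_rot: [0.702, 0.713, -0.0, 0.0]
contact_force: [-0.1, -1.0, -6.2]
width: 0.69
grasp_force: 66.1
```

```bash
python3 - <<'E'
from h import *
import pickle
d=cam('wrist'); d=cam('wrist'); pickle.dump(d,open('w4.pkl','wb')); cv2.imwrite('pics/w4.png',d['img'])
print(r.read_state()['contact_force'],r.read_state()['width'])
inc((.5733,.053,.089),1.585)
E
```

```text
[ 0.11504849 -0.7622045  -6.45314716] 0.6848445577036316
shift [0.0009 0.0003 0.0355] turn [ 0.    0.04 -0.04] t 9.15
```

View pics/w4.png

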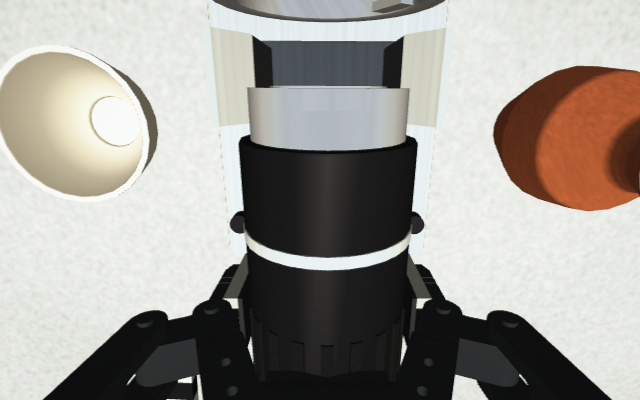

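Alignment looks good: the lens is centred at column 328, and the cheek inner edges at 253 and 403 also centre on 328. Next I lower it.

>>> move_arm([
  [[0,0,0.012],[0,0,0]],
  [[0,0,0.024],[0,0,0]],
  [[0,0,0.032],[0,0,0]],
  [[0,0,0.036],[0,0,0]],
  [[0,0,0.038],[0,0,0]],
  [[0,0,0.038],[0,0,0]],
])

```text
t: 9.9
eef_pos: [0.5731, 0.0531, 0.0865]
ee_rot: [0.702, 0.712, 0.0, 0.0]
contact_force: [0.6, -0.7, -6.7]
width: 0.691
grasp_force: 66.1
```

>>> move_arm([
  [[0,0,0.001],[0,0,0]],
  [[0,0,0.0015],[0,0,0]],
  [[0,0,0.0015],[0,0,0]],
])

```text
t: 10.28
eef_pos: [0.5733, 0.0532, 0.0858]
ee_rot: [0.702, 0.712, 0.0, 0.0]
contact_force: [-2.0, 2.3, 1.7]
width: 0.688
grasp_force: 66.7
```

>>> move_arm([
  [[0.005,0,0],[0,0,0]],
  [[0.012,0,0],[0,0,0]],
  [[0.019,0,0],[0,0,0]],
  [[0.026,0,0],[0,0,0]],
  [[0.033,0,0],[0,0,0]],
  [[0.038,0,0],[0,0,0]],
  [[0.038,0,0],[0,0,0]],
])

```text
t: 11.15
eef_pos: [0.5731, 0.0917, 0.0858]
ee_rot: [0.702, 0.712, 0.001, 0.001]
contact_force: [1.5, -1.2, 6.4]
width: 0.686
grasp_force: 67.3
```

>>> move_arm([
  [[0.002,0,0],[0,0,0]],
  [[0.004,0,0],[0,0,0]],
  [[0.006,0,0],[0,0,0]],
  [[0.006,0,0],[0,0,0]],
])

```text
t: 11.65
eef_pos: [0.573, 0.0968, 0.0858]
ee_rot: [0.702, 0.712, 0.0, 0.001]
contact_force: [1.6, -6.0, 6.3]
width: 0.688
grasp_force: 67.3
```

>>> move_arm([
  [[0.001,0,0],[0,0,0]],
  [[0.002,0,0],[0,0,0]],
  [[0.002,0,0],[0,0,0]],
])

```text
t: 12.02
eef_pos: [0.5729, 0.0987, 0.0858]
ee_rot: [0.702, 0.712, 0.0, 0.001]
contact_force: [0.5, -7.1, 5.6]
width: 0.689
grasp_force: 67.2
```

>>> move_arm([
  [[0.001,0,0],[0,0,0]],
  [[0.002,0,0],[0,0,0]],
  [[0.002,0,0],[0,0,0]],
])

```text
t: 12.4
eef_pos: [0.5729, 0.0988, 0.0858]
ee_rot: [0.702, 0.712, -0.001, 0.002]
contact_force: [0.3, -14.7, 8.0]
width: 0.686
grasp_force: 67.2
```

>>> move_arm([
  [[0,0,0],[0,0,0]],
  [[0,0,0],[0,0,0]],
  [[0,0,0],[0,0,0]],
  [[0,0,-0.03],[0,0,0]],
  [[0,0,-0.08],[0,0,0]],
  [[0,0,-0.14],[0,0,0]],
  [[0,0,-0.2],[0,0,0]],
  [[0,0,-0.2],[0,0,0]],
  [[0,0,-0.2],[0,0,0]],
], fingers=1)

```text
t: 13.52
eef_pos: [0.572, 0.1013, 0.2838]
ee_rot: [0.702, 0.712, -0.0, -0.0]
contact_force: [0.0, -0.2, -0.0]
width: 1.002
grasp_force: 0.0
```

```bash
python3 - <<'E'
from h import *
import pickle
for i in range(3): d=cam('wrist')
pickle.dump(d,open('w5.pkl','wb')); cv2.imwrite('pics/w5.png',cv2.resize(d['img'][20:320,140:500],(720,600),interpolation=cv2.INTER_CUBIC))
print(r.read_state()['eef_pos'])
E
```

```text
[0.57173497 0.1011235  0.2825685 ]
```

View pics/w5.png

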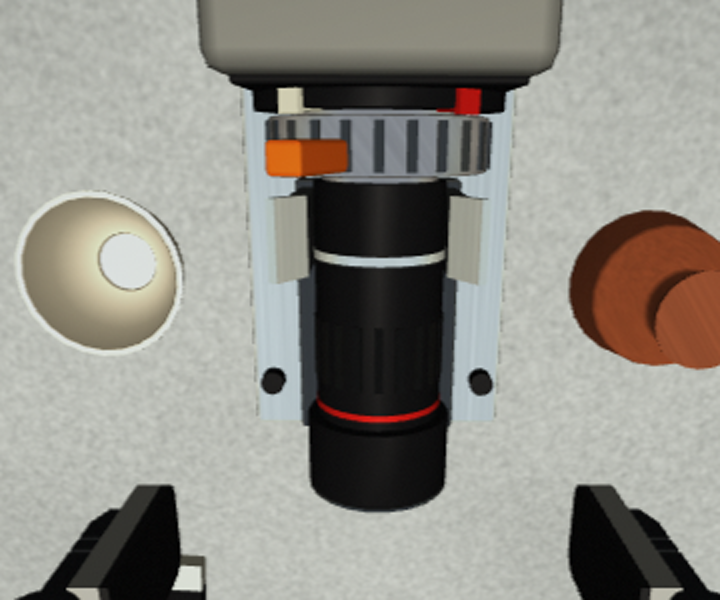

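The lens sits home, square and centred, with only a sliver of neck showing before the collar (row 180). The lever end face is at about (286,159), still on the white side. I'll work out its angle.

```bash
python3 - <<'E'
from h import *
import pickle
d=pickle.load(open('w5.pkl','rb'))
c,s=np.cos(.014),np.sin(.014)
W=lambda P:np.array(P)@np.array([[c,s,0],[-s,c,0],[0,0,1]])+[.5715,.180,0]
for th in (.2,.3,.4,.5,.65):
    e,n=np.array([-np.sin(th),0,np.cos(th)]),np.array([np.cos(th),0,np.sin(th)])
    C=np.array([0,-.005,.092])
    P=[C+.086*e,C+.086*e-.007*n,C+.086*e+.007*n,C+.048*e+.007*n]
    print(th,((proj(d,W(P))-[140,20])*2).round(0).tolist(),W(P[:1]).round(4))
print(((proj(d,W([[.0,-.013,.14],[0,-.016,.122],[0,-.013,.139]]))-[140,20])*2).round(0))
E
```

```text
0.2 [[326.0, 155.0], [306.0, 155.0], [347.0, 155.0], [371.0, 152.0]] [[0.5545 0.1748 0.1763]]
0.3 [[301.0, 155.0], [282.0, 155.0], [321.0, 155.0], [359.0, 152.0]] [[0.5462 0.1746 0.1742]]
0.4 [[278.0, 155.0], [260.0, 154.0], [296.0, 155.0], [346.0, 152.0]] [[0.5381 0.1745 0.1712]]
0.5 [[256.0, 154.0], [240.0, 154.0], [273.0, 155.0], [334.0, 152.0]] [[0.5303 0.1744 0.1675]]
0.65 [[228.0, 154.0], [215.0, 153.0], [242.0, 154.0], [317.0, 152.0]] [[0.5195 0.1743 0.1605]]
[[378. 175.]
 [378. 180.]
 [378. 174.]]
```

```bash
python3 - <<'E'
from h import *
inc((.503,.172,.1695),1.585)
E
```

```text
shift [ 0.0719 -0.0673  0.1133] turn [-0.21  0.02  0.03] t 13.68
```

>>> move_arm([
  [[0.036,-0.034,0],[0,0,0]],
  [[0.072,-0.067,0],[0,0,0]],
  [[0.072,-0.067,0],[0,0,0]],
  [[0.072,-0.067,0.04],[0,0,0]],
  [[0.072,-0.067,0.08],[0,0,0]],
  [[0.072,-0.067,0.112],[0,0,0]],
  [[0.072,-0.067,0.112],[0,0,0]],
  [[0.072,-0.067,0.112],[0,0,0]],
], fingers=-1)

```text
t: 14.68
eef_pos: [0.5049, 0.1718, 0.174]
ee_rot: [0.702, 0.712, 0.001, 0.0]
contact_force: [0.2, 0.2, 0.9]
width: 0.005
grasp_force: 0.0
```

```bash
python3 - <<'E'
from h import *
inc((.503,.172,.1695),1.585); inc((.592,.172,.1695),1.585); print(r.read_state()['width'])
E
```

```text
shift [ 0.0002 -0.0019  0.0045] turn [ 0.08 -0.01 -0.01] t 14.68
shift [-0.0011  0.0871  0.0046] turn [ 0.08 -0.01 -0.01] t 14.68
0.005336136691510929
```

Now I sweep toward +x, going down 4 mm first.

>>> move_arm([
  [[0,0.005,0.004],[0,0,0]],
  [[0,0.012,0.004],[0,0,0]],
  [[0,0.02,0.004],[0,0,0]],
  [[0,0.028,0.004],[0,0,0]],
  [[0,0.036,0.004],[0,0,0]],
  [[0,0.044,0.004],[0,0,0]],
  [[0,0.052,0.004],[0,0,0]],
  [[0,0.06,0.004],[0,0,0]],
  [[0,0.068,0.004],[0,0,0]],
  [[0,0.074,0.004],[0,0,0]],
])

```text
t: 15.92
eef_pos: [0.5785, 0.1731, 0.1683]
ee_rot: [0.702, 0.712, -0.0, -0.0]
contact_force: [-2.5, 0.2, -0.8]
width: -0.001
grasp_force: 1.0
```

>>> move_arm([
  [[0,0.003,0],[0,0,0]],
  [[0,0.006,0],[0,0,0]],
  [[0,0.008,0],[0,0,0]],
  [[0,0.008,0],[0,0,0]],
])

```text
t: 16.42
eef_pos: [0.5864, 0.1733, 0.1689]
ee_rot: [0.702, 0.712, 0.0, 0.0]
contact_force: [-0.3, 1.0, 0.0]
width: -0.001
grasp_force: 0.2
```

>>> move_arm([
  [[0,0.002,0],[0,0,0]],
  [[0,0.004,0],[0,0,0]],
  [[0,0.006,0],[0,0,0]],
  [[0,0.006,0],[0,0,0]],
])

```text
t: 16.92
eef_pos: [0.5924, 0.1733, 0.1688]
ee_rot: [0.702, 0.712, 0.0, 0.0]
contact_force: [-0.9, 0.3, 1.1]
width: -0.002
grasp_force: 0.3
```

>>> move_arm([
  [[0,0.001,0],[0,0,0]],
  [[0,0.002,0],[0,0,0]],
  [[0,0.003,0],[0,0,0]],
  [[0,0.003,0],[0,0,0]],
])

```text
t: 17.42
eef_pos: [0.5953, 0.1734, 0.1688]
ee_rot: [0.702, 0.712, 0.0, 0.0]
contact_force: [-0.6, -0.1, -0.0]
width: 0.001
grasp_force: 0.5
```

>>> move_arm([
  [[0,0.0015,0],[0,0,0]],
  [[0,0.003,0],[0,0,0]],
  [[0,0.004,0],[0,0,0]],
])

```text
t: 17.8
eef_pos: [0.5993, 0.1734, 0.1688]
ee_rot: [0.702, 0.712, -0.0, 0.0]
contact_force: [-2.3, -0.3, -0.4]
width: 0.003
grasp_force: 0.7
```

>>> move_arm([
  [[0,0.0015,0],[0,0,0]],
  [[0,0.003,0],[0,0,0]],
  [[0,0.003,0],[0,0,0]],
])

```text
t: 18.18
eef_pos: [0.6009, 0.1735, 0.1686]
ee_rot: [0.702, 0.712, -0.002, -0.001]
contact_force: [-10.5, -0.2, 3.1]
width: -0.001
grasp_force: 5.1
```

>>> move_arm([
  [[0,0.001,0],[0,0,0]],
  [[0,0.001,0],[0,0,0]],
])

```text
t: 18.42
eef_pos: [0.6011, 0.1735, 0.1686]
ee_rot: [0.702, 0.712, -0.003, -0.002]
contact_force: [-14.2, -2.4, 4.0]
width: 0.003
grasp_force: 7.4
```

>>> move_arm([
  [[0,-0.01,0],[0,0,0]],
  [[0,-0.03,-0.02],[0,0,0]],
  [[-0.02,-0.03,-0.07],[0,0,0]],
  [[-0.07,-0.03,-0.115],[0,0,0]],
  [[-0.072,-0.03,-0.115],[0,0,0]],
  [[-0.072,-0.03,-0.115],[0,0,0]],
  [[-0.072,-0.03,-0.115],[0,0,0]],
])

```text
t: 19.3
eef_pos: [0.5738, 0.1019, 0.2819]
ee_rot: [0.702, 0.713, -0.001, -0.001]
contact_force: [0.1, -0.2, -0.3]
width: -0.003
grasp_force: 0.0
```

```bash
python3 - <<'E'
from h import *
for i in range(3): d=cam('wrist')
print(r.read_state()['eef_pos'])
h=cv2.cvtColor(d['img'],cv2.COLOR_BGR2HSV)
m=cv2.inRange(h,(6,180,90),(18,255,255)); 
n,l,st,c=cv2.connectedComponentsWithStats(m); i=1+np.argmax(st[1:,4]); print('orange',st[i])
c,s=np.cos(.014),np.sin(.014)
W=lambda P:np.array(P)@np.array([[c,s,0],[-s,c,0],[0,0,1]])+[.5715,.180,0]
for th in (-.5,-.6,-.65,-.7):
    e,n=np.array([-np.sin(th),0,np.cos(th)]),np.array([np.cos(th),0,np.sin(th)])
    C=np.array([0,-.005,.092])
    P=[C+.048*e-.007*n,C+.086*e-.007*n,C+.086*e+.007*n]
    print(th,proj(d,W(P)).round(0).tolist())
# barrel/neck: intensity profile along the axis, near the collar front
print(proj(d,W([[0,-.013,.14],[0,-.016,.122],[0,-.126,.092+.035]])).round(1).tolist())
g=cv2.cvtColor(d['img'],cv2.COLOR_BGR2GRAY); u,v=proj(d,W([[0,-.016,.122]]))[0].astype(int)
print(v, g[v-12:v+10,u-3:u+4].mean(1).round())
m=cv2.inRange(h,(0,200,100),(4,255,255))|cv2.inRange(h,(175,200,100),(180,255,255))
n,l,st,c=cv2.connectedComponentsWithStats(m); print([x.tolist() for x in st[1:] if x[4]>15])
E
```

```text
[0.57396806 0.10180034 0.28251743]
orange [ 434  134   71   69 2384]
-0.5 [[348.0, 97.0], [379.0, 99.0], [396.0, 98.0]]
-0.6 [[354.0, 97.0], [390.0, 98.0], [404.0, 98.0]]
-0.65 [[357.0, 97.0], [394.0, 98.0], [408.0, 98.0]]
-0.7 [[359.0, 97.0], [399.0, 98.0], [411.0, 98.0]]
[[326.1, 108.2], [326.2, 110.8], [326.0, 237.7]]
110 [ 81.  81.  82.  82.  82.  83.  83.  83.  82. 110. 141. 100. 135. 137.
  70.  28.  38.  38.  38.  38.  38.  38.]
[[384, 0, 12, 3, 27], [356, 65, 21, 13, 162], [297, 221, 60, 11, 178]]
```

```bash
python3 - <<'E'
from h import *
import pickle
c,s=np.cos(.014),np.sin(.014)
W=lambda P:np.array(P)@np.array([[c,s,0],[-s,c,0],[0,0,1]])+[.5715,.180,0]
d6=cam('wrist'); pickle.dump(d6,open('w6.pkl','wb'))
for d in (pickle.load(open('w5.pkl','rb')),d6):
    h=cv2.cvtColor(d['img'],cv2.COLOR_BGR2HSV)
    m=cv2.inRange(h,(5,180,70),(18,255,255)); 
    n,l,st,_=cv2.connectedComponentsWithStats(m); print('orange',[x.tolist() for x in st[1:] if x[4]>40])
    m=cv2.inRange(h,(0,200,100),(4,255,255))|cv2.inRange(h,(175,200,100),(180,255,255))
    n,l,st,_=cv2.connectedComponentsWithStats(m); print('red',[x.tolist() for x in st[1:] if x[4]>15])
    g=cv2.cvtColor(d['img'],cv2.COLOR_BGR2GRAY); p=proj(d,W([[0,-.016,.122]]))[0]; u=int(p[0]); print(p.round(1), g[90:122,u-3:u+4].mean(1).round().astype(int).tolist())
    w=g[125:165,u-3:u+4].mean(1); print('whitering',125+(np.maximum(w-60,0)*np.arange(40)).sum()/np.maximum(w-60,0).sum())
    print(proj(d,W([[0,.012,.146]])).round(1))
    print('marks rows', [x for x in g[50:100,u-3:u+4].mean(1).round().astype(int).tolist()])
E
```

```text
orange [[273, 90, 41, 18, 695], [435, 132, 73, 70, 2498]]
red [[359, 64, 21, 13, 163], [300, 221, 58, 10, 174]]
[329.1 109.9] [74, 74, 74, 74, 74, 73, 74, 74, 74, 74, 74, 75, 75, 77, 77, 76, 104, 137, 97, 131, 133, 97, 30, 36, 37, 37, 37, 37, 37, 37, 37, 37]
whitering 150.8448154244063
[[329.4  71.7]]
marks rows [107, 102, 97, 90, 78, 65, 52, 35, 25, 28, 26, 17, 6, 28, 38, 38, 38, 39, 39, 39, 40, 40, 38, 15, 59, 127, 131, 98, 128, 117, 78, 75, 75, 76, 73, 73, 73, 73, 72, 73, 74, 74, 74, 74, 74, 73, 74, 74, 74, 74]
orange [[357, 91, 49, 18, 807], [431, 133, 74, 70, 2512]]
red [[384, 0, 12, 3, 26], [357, 65, 20, 13, 165], [297, 222, 59, 10, 179]]
[326.  110.6] [76, 77, 77, 77, 77, 76, 76, 76, 76, 76, 77, 77, 77, 77, 76, 79, 80, 121, 141, 109, 135, 137, 70, 32, 37, 37, 37, 37, 37, 37, 37, 37]
whitering 151.54589483394835
[[326.   72.6]]
marks rows [115, 110, 105, 100, 94, 80, 67, 53, 36, 26, 30, 27, 18, 7, 29, 39, 40, 40, 40, 40, 41, 41, 41, 39, 13, 61, 131, 124, 107, 136, 120, 80, 76, 77, 77, 76, 76, 76, 75, 76, 76, 77, 77, 77, 77, 76, 76, 76, 76, 76]
```

```bash
python3 -c "
from rig import r; print(r.sign_off())"
```

```text
the job is handed in; nothing more can be done
None
```

The lens is home against the camera's mount, the lever measures at the red locked mark (about 0.65 rad to +x), and the job was handed in at about 19.5 s with the arm clear; the jug, bowl, scale bar and brush were not touched.

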